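# Set the torque screwdriver to 7

## Robot

A 7-joint arm with a two-finger parallel gripper is mounted at the origin on the work surface. World frame = base frame: x ahead of the robot, y to its left, z up, the work surface at z = 0. Lengths are in m, angles in degrees, forces in N, time in s.
With the tool pointing down it reaches from about 0.425 to 0.875 m from the base axis. Payload 4.7 kg.
Tool frame: the origin (TCP) lies on the centre line of the jaws, within the pads' length; the fingertips stand 14 mm ahead of it and the grasp point (between the pads) lies 5 mm behind it; z points along the fingers, y is the line along which they close (so a half turn about z gives the same grasp; the last joint's range is limited). The gripper opens to 87 mm and grips with 3 to 60 N. Pads are 19 mm wide; open, the fingers measure 117 mm over their backs; the gripper's body (75 mm by 190 mm) begins 51 mm behind the grasp point.
Start: joints at [77.24, 18.392, -4.016, 83.108, 1.295, 78.541, -3.26], TCP at [0.152, -0.632, 0.214] pointing down, gripper open.
Joint ranges: [-163.93, 163.93], [-17.29, 119.83], [-79.2, 71.16], [3.27, 140.29], [-89.18, 269.18], [5.43, 117.66], [-154.24, 154.24]. Speed limits (degrees/s): [147.25, 147.25, 180, 180, 180, 180, 180].

## Interface

Orientations are given as [roll, pitch, yaw] about the fixed x, y, z axes, in that order (R = Rz(yaw) Ry(pitch) Rx(roll)).
In Python, from cell import env gives the robot as it stands.
- The arm moves only by the tool jog_arm, never from a script. Its argument "motion" is a list that holds one entry, the list of rows, each a list of 7 numbers: the shift along the tool's x, y, z in units of 0.1 m (1.0 is 0.1 m), then the turn, a rotation vector about the tool's x, y, z in units of 180 degrees (1.0 is 180 degrees), then the closure, from 0 (fully open) to 1 (shut). A call has 1 to 5 rows; each row is the pose to reach, as a shift and turn from the pose commanded when the call began, along the tool's axes at that moment, turning the shorter way round; what a row does not reach only later rows make up. A row lasts 1/10 s, in which the tool goes at most 50 mm and 8.59 degrees, less where a joint would pass 70% of its speed; a pose out of reach is approached as far as the arm can. A call with a number of a shift or a turn outside -1 to 1 is refused whole. A call with a gripper value outside its range is refused whole. The fingers move at their own pace and stop on an object; "grip_force" is the grip in N (left out, the last holds). Time passes only in rows, so rows that repeat a pose let the fingers close. It gives the time, the measured TCP pose, the force, the opening and the grip force at its end, in the units of the state.
- env.get_obs(): the state, without advancing time (a new reading comes with each control period).
- env.read_camera(name): name is "side" or "top" or "wrist"; returns (picture, depth): 400x640x3 uint8, red, green, blue; 400x640 float32, m along the optical axis (not along the pixel's ray), 0 where there is no reading.
- env.camera_info(name): a dict with "camera_matrix" (3x3 intrinsics, pixels), "k1" (the pictures are not rectified: a ray, as slopes to the right and down, at radius r is drawn at 1 + k1 r^2 times it, then the intrinsics apply), "origin" and "orientation" of the camera in the world; the wrist camera has in their place "mount" (4x4, takes a point from camera to tool coordinates, whose origin is the TCP and whose axes are the flange's). Camera axes: x right, y down, z forward; pixel columns grow to the right and rows downward; lengths in m; the calibration is good to about 2 mm. A picture is of the moment at which its call begins: read the wrist's pose just before it. camera_info takes no time and is no camera call.
- env.sign_off(): hands the job in; it is judged then, once.
The state is a dict: "time_s": time; "qpos": joint angles; "joint_velocities": joint speeds; "effort": joint torques, N m; "tool_pos": TCP position; "tool_rot": TCP orientation; "force": force on the tool from outside, world axes, zero at the start; "wrist_torque": the same for the moment, N m; "grip_width": finger opening in m; "grasp_force": force on a finger pad.
Only numpy, scipy, OpenCV 4.12 (cv2) and the standard library are available. Lean on these libraries where they do the work, as an engineer would, in place of code of your own. Each camera call takes 0.05 s, during which the arm holds its last target. There are 200 camera calls.

## Task

Set the torque screwdriver standing in the slanted stand to 7: pull the knurled black sleeve at the end of its handle out against its spring, turn it until its red line is at mark 7 of the scale, and let it drop fully home again so that the setting is locked. Leave the casing half, the screw bin and the two loose screwdrivers where they lie.

Things in the scene. Friction and masses are not known exactly. Their poses are not given: they have to be found in the camera images.
- stand: Grey steel setting stand bolted to the bench: base plate 170 x 110 x 12 mm, long side along its x. Origin: centre of the underside of the base. A slanted dark socket at its +x end holds the torque screwdriver clamped fast, handle end up.
- driver: The yellow torque screwdriver's fixed handle, 36 mm in diameter. Origin: mouth of the socket, 72 mm above the bench, on the screwdriver's axis. Its z axis runs out along the handle, leaning 35 degrees from vertical towards the stand's -x side (roughly the robot). At its end are a black scale flange and the sleeve.
- scale (a point): Fixed point on the axis, 128 mm from driver along z: the sleeve's lower rim when home. z points out along the axis, x at mark 5 (topmost side). The black bevelled flange below it (50 mm across at 11 mm below, 33 mm across at 2 mm below) bears marks 0 to 10, 30 degrees apart, clockwise looking down on the sleeve's end. 0, 5, 10: long, orange; others: short, white.
- sleeve_end (a point): Centre of the sleeve's outer end face; moves and turns with it. z points out along the screwdriver's axis, x along the red line on the sleeve. The sleeve is a black knurled cylinder 37 mm across, 36 mm long, reaching from here down along -z; nothing stands above it. Fingertips can reach at most 34 mm below here because of the flange.
- sleeve (a joint): Turn of the sleeve, rad: 0 at mark 0, 0.5236 (30 degrees) per number, 3.665 at mark 7; grows clockwise looking down on the sleeve's end; stops just past 0 and 10. Turns only while drawn out, then easily (about 0.02 N m). Home, it is locked in one of the slots 30 degrees apart (3 degrees of play either way). The red line shows the value; the 60 degree gap between marks 10 and 0 is on the low side.
- lock (a joint): How far the sleeve is drawn out along the axis, m: 0 fully home (locked), 0.007 at its hard stop; free to turn from 0.005. A stiff spring pulls it home with 11 N when home, 16 N at the stop, so it needs a firm grip. Let go within 12 degrees of a mark, it slides into that mark's slot by itself; pressing does not help while it stands between two marks.
- case_half: Yellow half casing of a pistol-grip tool, loose: body 125 x 52 x 28 mm with a grip 95 mm long. Origin under the centre of its body. To be left alone.
- screw_bin: Open blue bin with small screws, loose, 130 x 100 x 50 mm. Origin under its centre. To be left alone.
- red_driver: Red-handled ordinary screwdriver lying loose, 190 mm long, along its x. To be left alone.
- blue_driver: Blue-handled ordinary screwdriver lying loose, 190 mm long, along its x. To be left alone.

How it is judged (in metres and radians):
On the way:
1. the sleeve is drawn out of its lock (value of joint lock above 0.0045 m), for 0.1 s.
At the end, for the whole second after the job is handed in: The sleeve stands at mark 7 (within 7 degrees) and still, fully home (within 1.5 mm), let go; casing half, bin and both loose screwdrivers within 15 mm of where they lay (value of joint sleeve between 3.545 and 3.785 rad and value of joint lock below 0.0015 m and velocity of joint sleeve between -0.1 and 0.1 rad/s and distance of each of case_half, screw_bin, red_driver, blue_driver from where it was at the start of the episode below 0.015 m); the robot touches nothing.
It fails at once if a bystander (casing half, bin, loose screwdriver) is pushed more than 15 mm (distance of any of case_half, screw_bin, red_driver, blue_driver from where it was at the start of the episode above 0.015 m).
It also fails if it takes over 48 s, if anything falls off the work surface, if the arm or the gripper's body presses on something with over 40 N, if the wrist force passes 120 N, or if a joint passes its speed limit or range.

## Working session

There is one attempt and no reset: what is moved stays moved. The work goes in short steps, Python scripts to look and compute and a tool call to move; the robot and the scene stay as the last step left them, time stands still between calls to the robot, and variables do not carry over. Pictures are saved under pics/ and viewed, at most 10 in all, crops included, and the job is handed in when it is done.

Besides the shell and the picture viewer there is one more tool, called after "Request:" as name(argument=value, ...) on one line, values as JSON. jog_arm: Moves the arm, as the interface text tells. Shifts and turns lie within -1 to 1; 1 stands for 0.1 m of shift or 180 degrees of turn. Its arguments: {"type":"object","properties":{"motion":{"type":"array","items":{"type":"array","items":{"type":"array","items":{"type":"number"}}}},"grip_force":{"type":"number"}},"required":["motion"]}

```bash
mkdir -p pics; ls; python3 - <<'E'
from cell import env
import cv2,numpy as np
o=env.get_obs();print(o)
for n in("side","top"):
    p,d=env.read_camera(n);cv2.imwrite(f"pics/{n}0.png",p[:,:,::-1]);np.savez(f"{n}0.npz",p=p,d=d);print(n,env.camera_info(n))
print(env.camera_info("wrist"))
E
```

```text
pics
{'time_s': 0.0, 'qpos': array([77.24195342, 18.43897689, -4.01618664, 83.17476107,  1.29515231,
       78.5422624 , -3.26035395]), 'joint_velocities': array([ 0.07453758,  0.02585643,  0.01728176,  0.02277055,  0.13089001,
        0.00041668, -0.03410974]), 'effort': array([ 2.34663767e-04, -4.91280055e+01, -4.03398843e-01, -3.12523627e+01,
       -6.38661487e-02,  4.38180612e-02,  1.80907282e-04]), 'tool_pos': array([ 0.15228569, -0.63131344,  0.21316381]), 'tool_rot': array([-1.79889257e+02,  5.78343191e-03,  1.35680969e+01]), 'force': array([0.43133034, 0.00831045, 0.77742231]), 'wrist_torque': array([0.00371423, 0.04287764, 0.01333876]), 'grasp_force': 0.0, 'grip_width': 0.0872145901997582}
side {'camera_matrix': array([[403.61137707,   0.        , 320.48162181],
       [  0.        , 403.61137707, 205.75265372],
       [  0.        ,   0.        ,   1.        ]]), 'k1': -0.058184893309048275, 'origin': array([0.37692165, 0.68873457, 0.79553192]), 'orientation': array([-134.05615755,   -0.24327838, -161.69914841])}
top {'camera_matrix': array([[417.26348116,   0.        , 314.18082328],
       [  0.        , 417.26348116, 195.7321981 ],
       [  0.        ,   0.        ,   1.        ]]), 'k1': -0.081458866594199, 'origin': array([0.52436872, 0.04328306, 1.05704043]), 'orientation': array([-174.92442994,    0.84332919,  -91.11131801])}
{'camera_matrix': array([[299.01633126,   0.        , 321.24279349],
       [  0.        , 299.01633126, 201.84424499],
       [  0.        ,   0.        ,   1.        ]]), 'k1': -0.009165531226026395, 'mount': array([[-3.73262873e-04, -9.65509787e-01, -2.60366496e-01,
         7.06989085e-02],
       [ 9.99999630e-01, -5.62227950e-04,  6.51289074e-04,
         1.09280597e-03],
       [-7.75211296e-04, -2.60366156e-01,  9.65509639e-01,
        -1.70234625e-01],
       [ 0.00000000e+00,  0.00000000e+00,  0.00000000e+00,
         1.00000000e+00]])}
```

View pics/side0.png

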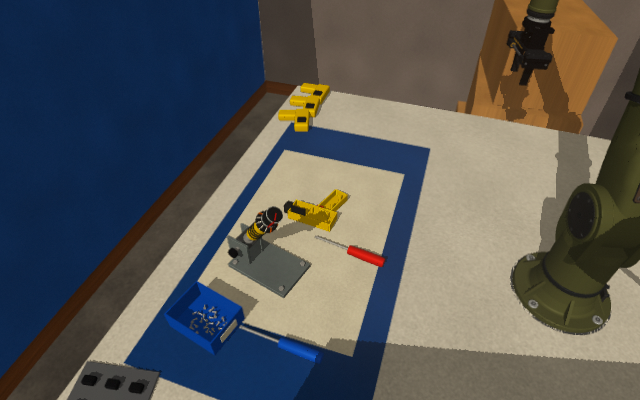

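View pics/top0.png

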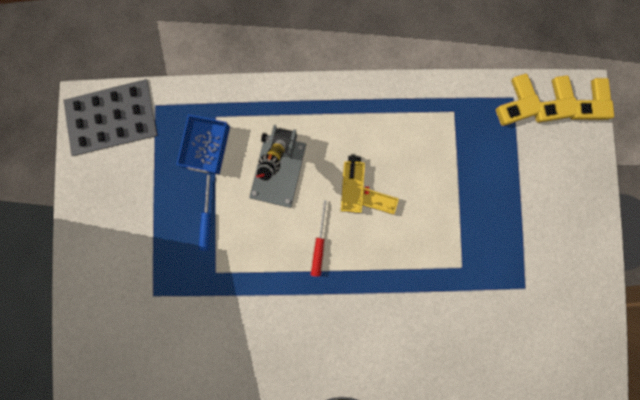

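The side view shows the stand with the sleeve end near (270,215). In the top view it is near (265,170), leaning towards the robot (down). Next are crops of both, with depth.

```bash
cat > h.py <<'E'
import numpy as np,cv2
from scipy.spatial.transform import Rotation as R
from cell import env
def rot(e): return R.from_euler('xyz',e,degrees=True).as_matrix()
def pose(n,o=None):
    i=env.camera_info(n)
    if n!='wrist': return i,rot(i['orientation']),np.array(i['origin'])
    T=rot(o['tool_rot']);M=np.array(i['mount'])
    return i,T@M[:3,:3],T@M[:3,3]+o['tool_pos']
def slopes(i,uv):
    K=i['camera_matrix'];d=(np.atleast_2d(uv)-K[[0,1],[2,2]])/K[0,0];s=d.copy()
    for _ in range(8): s=d/(1+i['k1']*(s**2).sum(1,keepdims=True))
    return s
def ray(n,uv,o=None):
    i,Rm,c=pose(n,o);s=slopes(i,uv);return c,(np.c_[s,np.ones(len(s))])@Rm.T
def pts(n,uv,z,o=None):
    c,r=ray(n,uv,o);return c+r*np.atleast_1d(z)[:,None]
def proj(n,P,o=None):
    i,Rm,c=pose(n,o);q=(np.atleast_2d(P)-c)@Rm;s=q[:,:2]/q[:,2:];s=s*(1+i['k1']*(s**2).sum(1,keepdims=True))
    K=i['camera_matrix'];return s*K[0,0]+K[[0,1],[2,2]]
def cross(a,b):
    (c1,r1),(c2,r2)=a,b;A=np.c_[r1[0],-r2[0]];t=np.linalg.lstsq(A,c2-c1,rcond=None)[0]
    p,q=c1+t[0]*r1[0],c2+t[1]*r2[0];return (p+q)/2,np.linalg.norm(p-q)
E
python3 - <<'E'
from h import *
s=np.load('side0.npz');t=np.load('top0.npz')
a=cv2.resize(s['p'][190:300,220:320],None,fx=5,fy=5,interpolation=cv2.INTER_CUBIC)
b=cv2.resize(t['p'][115:215,240:310],None,fx=5,fy=5,interpolation=cv2.INTER_CUBIC)
im=np.zeros((550,850,3),np.uint8);im[:550,:500]=a;im[:500,500:850]=b
cv2.imwrite('pics/c1.png',im[:,:800,::-1])
for n,x0,x1,y0,y1 in(('side',220,320,190,300),('top',240,310,115,215)):
    f=np.load(n+'0.npz');v,u=np.mgrid[y0:y1,x0:x1];uv=np.c_[u.ravel(),v.ravel()].astype(float);z=f['d'][y0:y1,x0:x1].ravel()
    P=pts(n,uv,z);m=(P[:,2]>.16)&(z>0);print(n,m.sum(),P[m].min(0),P[m].max(0))
    k=np.argsort(-P[m][:,2])[:12];print(np.c_[uv[m][k],P[m][k]].round(3))
    m=(abs(P[:,2]-.012)<.006)&(z>0)
    # grey base plate
    c=f['p'][y0:y1,x0:x1].reshape(-1,3).astype(int);m&=(np.ptp(c,axis=1)<25)
    print('plate',m.sum(),cv2.minAreaRect((P[m,:2]*1000).astype(np.float32)))
E
```

```text
side 487 [0.63511086 0.13507224 0.16077967] [0.69702034 0.17827591 0.21482457]
[[2.70e+02 2.09e+02 6.58e-01 1.60e-01 2.15e-01]
 [2.72e+02 2.09e+02 6.54e-01 1.59e-01 2.15e-01]
 [2.71e+02 2.09e+02 6.56e-01 1.59e-01 2.15e-01]
 [2.72e+02 2.07e+02 6.57e-01 1.53e-01 2.14e-01]
 [2.69e+02 2.09e+02 6.60e-01 1.60e-01 2.14e-01]
 [2.71e+02 2.08e+02 6.58e-01 1.56e-01 2.14e-01]
 [2.70e+02 2.08e+02 6.60e-01 1.57e-01 2.14e-01]
 [2.72e+02 2.08e+02 6.56e-01 1.55e-01 2.14e-01]
 [2.71e+02 2.07e+02 6.59e-01 1.53e-01 2.13e-01]
 [2.69e+02 2.11e+02 6.59e-01 1.65e-01 2.13e-01]
 [2.68e+02 2.10e+02 6.62e-01 1.63e-01 2.13e-01]
 [2.69e+02 2.10e+02 6.60e-01 1.62e-01 2.13e-01]]
plate 2344 ((668.2332763671875, 86.20240783691406), (245.30648803710938, 171.15194702148438), 75.73685455322266)
top 520 [0.6357152  0.12680907 0.16000912] [0.69993342 0.17571901 0.21641039]
[[2.65e+02 1.69e+02 6.56e-01 1.54e-01 2.16e-01]
 [2.66e+02 1.68e+02 6.58e-01 1.52e-01 2.16e-01]
 [2.66e+02 1.65e+02 6.65e-01 1.52e-01 2.15e-01]
 [2.68e+02 1.70e+02 6.54e-01 1.48e-01 2.15e-01]
 [2.69e+02 1.70e+02 6.54e-01 1.46e-01 2.14e-01]
 [2.66e+02 1.69e+02 6.56e-01 1.52e-01 2.14e-01]
 [2.59e+02 1.69e+02 6.57e-01 1.66e-01 2.14e-01]
 [2.62e+02 1.68e+02 6.59e-01 1.60e-01 2.14e-01]
 [2.59e+02 1.66e+02 6.63e-01 1.66e-01 2.14e-01]
 [2.65e+02 1.67e+02 6.61e-01 1.54e-01 2.14e-01]
 [2.62e+02 1.67e+02 6.61e-01 1.60e-01 2.14e-01]
 [2.65e+02 1.68e+02 6.59e-01 1.54e-01 2.14e-01]]
plate 1828 ((708.937744140625, 145.507080078125), (129.5599822998047, 229.29798889160156), 82.93487548828125)
```

View pics/c1.png

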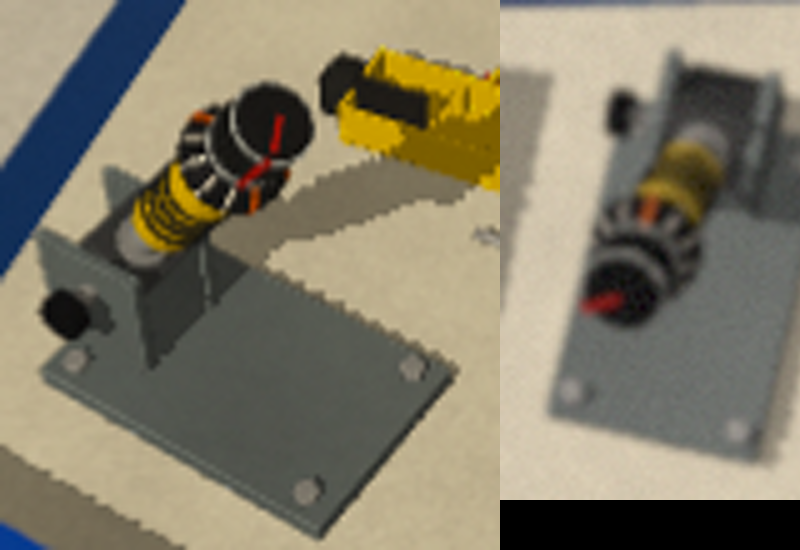

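The red line on the end face points to the left (+y) in the top view. The plate corners are clear in both crops: (456,368), (320,530), (42,372) in the side crop and (50,413), (265,460) in the top crop.

```bash
python3 - <<'E'
from h import *
def S(x,y): return ray('side',[[220+(x+.5)/5-.5,190+(y+.5)/5-.5]])
def T(x,y): return ray('top',[[240+(x+.5)/5-.5,115+(y+.5)/5-.5]])
def pl(r,z): c,d=r; return c+d[0]*(z-c[2])/d[0][2]
A,B,C=[pl(S(*q),.012) for q in((456,368),(320,530),(42,372))]
D,E=[pl(T(*q),.012) for q in((50,413),(265,460))]
print('corners',A,B,C,D,E,np.linalg.norm(A-B),np.linalg.norm(B-C),np.linalg.norm(D-E))
for v in (C-B,): print('yaw',np.degrees(np.arctan2(v[1],v[0])))
for v in (B-A,D-E): print('yaw',np.degrees(np.arctan2(v[1],v[0]))-90)
c,e=cross(S(274,122),T(122,292));print('end',c,e)
# end-face points by depth: fit plane & centre
for n in('side','top'):
    f=np.load(n+'0.npz');v,u=np.mgrid[150:240,240:300];uv=np.c_[u.ravel(),v.ravel()].astype(float)
    P=pts(n,uv,f['d'][150:240,240:300].ravel());col=f['p'][150:240,240:300].reshape(-1,3).astype(int)
    red=(col[:,0]>110)&(col[:,1]<50)&(col[:,2]<50)&(P[:,2]>.12)&(np.linalg.norm(P-c,axis=1)<.06)
    for yaw in(-13.,):
        a=np.array([-np.cos(np.radians(yaw))*np.sin(np.radians(35)),-np.sin(np.radians(yaw))*np.sin(np.radians(35)),np.cos(np.radians(35))])
        h=(P-c)@a;m=(abs(h)<.006)&(np.linalg.norm(P-c,axis=1)<.03);print(n,m.sum(),'mean',P[m].mean(0))
        x5=np.array([0,0,1])-a*a[2];x5/=np.linalg.norm(x5);y=np.cross(a,x5)
        w=P[red]-c;ang=np.degrees(np.arctan2(-(w@y),w@x5));print(np.c_[uv[red],P[red].round(3),(w@a).round(3),np.hypot(w@x5,w@y).round(3),ang.round(0)])
E
```

```text
corners [0.58720634 0.11743979 0.012     ] [0.61528693 0.22462401 0.012     ] [0.7775262  0.18422937 0.012     ] [0.61713405 0.21995683 0.012     ] [0.59120397 0.11158733 0.012     ] 0.11080152107454978 0.16719243348247337 0.11142852631208146
yaw -13.981328945297795
yaw -14.680660863118149
yaw -13.45643403901606
end [0.65044724 0.15781562 0.20043066] 0.0003842969473262097
side 137 mean [0.65188452 0.16495244 0.20302128]
[[ 2.75e+02  2.13e+02  6.47e-01  1.62e-01  2.09e-01  9.00e-03  4.00e-03
  -7.30e+01]
 [ 2.75e+02  2.14e+02  6.46e-01  1.64e-01  2.08e-01  1.00e-02  5.00e-03
  -9.40e+01]
 [ 2.75e+02  2.15e+02  6.46e-01  1.64e-01  2.05e-01  7.00e-03  6.00e-03
  -1.09e+02]
 [ 2.75e+02  2.16e+02  6.45e-01  1.67e-01  2.05e-01  7.00e-03  8.00e-03
  -1.14e+02]
 [ 2.75e+02  2.17e+02  6.44e-01  1.69e-01  2.04e-01  8.00e-03  1.00e-02
  -1.17e+02]
 [ 2.74e+02  2.18e+02  6.45e-01  1.72e-01  2.04e-01  8.00e-03  1.30e-02
  -1.10e+02]
 [ 2.75e+02  2.18e+02  6.44e-01  1.70e-01  2.03e-01  7.00e-03  1.20e-02
  -1.21e+02]
 [ 2.74e+02  2.19e+02  6.45e-01  1.74e-01  2.03e-01  8.00e-03  1.50e-02
  -1.13e+
[... 883 characters left out ...]
01  1.66e-01  1.61e-01 -3.60e-02  2.10e-02
  -1.51e+02]
 [ 2.71e+02  2.30e+02  6.58e-01  1.68e-01  1.59e-01 -3.70e-02  2.30e-02
  -1.50e+02]]
top 150 mean [0.65319324 0.15551174 0.20570537]
[[ 2.59e+02  1.75e+02  6.46e-01  1.68e-01  2.04e-01  7.00e-03  9.00e-03
  -1.11e+02]
 [ 2.60e+02  1.75e+02  6.46e-01  1.66e-01  2.03e-01  6.00e-03  8.00e-03
  -1.19e+02]
 [ 2.61e+02  1.75e+02  6.46e-01  1.64e-01  2.03e-01  5.00e-03  6.00e-03
  -1.26e+02]
 [ 2.62e+02  1.75e+02  6.45e-01  1.61e-01  2.07e-01  9.00e-03  2.00e-03
  -1.12e+02]
 [ 2.58e+02  1.76e+02  6.44e-01  1.70e-01  2.05e-01  9.00e-03  1.10e-02
  -1.16e+02]
 [ 2.59e+02  1.76e+02  6.44e-01  1.68e-01  2.05e-01  9.00e-03  9.00e-03
  -1.21e+02]]
```

The red line sits at about -117° from mark 5, which is mark 1. That means about +180° about the tool's z axis with the tool facing down the handle. I'll lift and test the joint 7 direction.

Request:
jog_arm(motion=[[[0,0,-0.4,0,0,-0.04,0],[0,0,-0.8,0,0,-0.08,0],[0,0,-1,0,0,-0.12,0],[0,0,-1,0,0,-0.16,0],[0,0,-1,0,0,-0.2,0]]])

```text
time_s: 0.6
tool_pos: [0.1525, -0.6321, 0.315]
tool_rot: [179.9, 0.0, 49.9]
force: [0.1, 0.3, -0.5]
grip_width: 0.0869
grasp_force: 0.0
```

```bash
cat >> h.py <<'E'
YAW=-14.
t=np.radians(YAW);g=np.radians(35)
AX=np.array([-np.cos(t)*np.sin(g),-np.sin(t)*np.sin(g),np.cos(g)])
X5=np.array([0,0,1])-AX*AX[2];X5/=np.linalg.norm(X5)
def Rgoal(sgn=1): # tool x = sgn*X5
    x=sgn*X5;z=-AX;return np.c_[x,np.cross(z,x),z]
def rel(o,P,Rg):
    T=rot(o['tool_rot']);return (T.T@(np.array(P)-o['tool_pos'])/.1).round(3),(R.from_matrix(T.T@Rg).as_rotvec()/np.pi).round(4)
END=np.array([.650,.160,.2063])
E
python3 - <<'E'
from h import *
o=env.get_obs();print(o['time_s'],o['qpos'].round(1),o['tool_pos'],o['tool_rot'])
for s in(1,-1): print(s,rel(o,END+.1*AX,Rgoal(s)))
E
```

```text
0.6 [80.4 17.2 -8.3 73.4  2.5 89.5 32.3] [ 0.15254095 -0.63210655  0.31496065] [1.79947021e+02 4.11577305e-02 4.98650143e+01]
1 (array([ 9.01 , -1.818,  0.259]), array([-0.1078,  0.1737,  0.3434]))
-1 (array([ 9.01 , -1.818,  0.259]), array([-0.1961, -0.1218, -0.6218]))
```

Request:
jog_arm(motion=[[[0.4,0.08,0,0,0,0,0],[0.7,0.14,0,0,0,0,0],[1,0.2,0,0,0,0,0]]])

```text
time_s: 0.9
tool_pos: [0.2334, -0.5676, 0.3136]
tool_rot: [-180.0, -0.0, 49.6]
force: [0.1, -0.4, -0.6]
grip_width: 0.0869
grasp_force: 0.0
```

Request:
jog_arm(motion=[[[0.35,0.07,0,0,0,0,0],[0.7,0.14,0,0,0,0,0],[1,0.2,0,0,0,0,0]]])

```text
time_s: 1.2
tool_pos: [0.3142, -0.5039, 0.3138]
tool_rot: [-180.0, -0.0, 49.6]
force: [0.4, -0.2, 1.0]
grip_width: 0.0869
grasp_force: 0.0
```

Request:
jog_arm(motion=[[[0.35,0.07,0,0,0,0,0],[0.7,0.14,0,0,0,0,0],[1,0.2,0,0,0,0,0]]])

```text
time_s: 1.5
tool_pos: [0.3941, -0.4407, 0.3139]
tool_rot: [-180.0, -0.0, 49.6]
force: [-0.1, -0.7, 0.1]
grip_width: 0.0869
grasp_force: 0.0
```

Request:
jog_arm(motion=[[[0.35,0.07,0,0,0,0,0],[0.7,0.14,0,0,0,0,0],[1,0.2,0,0,0,0,0]]])

```text
time_s: 1.8
tool_pos: [0.4741, -0.3775, 0.3138]
tool_rot: [-180.0, -0.0, 49.6]
force: [0.2, -0.5, -0.5]
grip_width: 0.0871
grasp_force: 0.0
```

Request:
jog_arm(motion=[[[0.35,-0.18,0,0,0,0,0],[0.7,-0.35,0,0,0,0,0],[1,-0.5,0,0,0,0,0]]])

```text
time_s: 2.1
tool_pos: [0.5, -0.2683, 0.3137]
tool_rot: [-179.9, -0.0, 49.7]
force: [-0.2, -0.4, -0.3]
grip_width: 0.0872
grasp_force: 0.0
```

Request:
jog_arm(motion=[[[0.35,-0.18,0,0,0,0,0],[0.7,-0.35,0,0,0,0,0],[1,-0.5,0,0,0,0,0]]])

```text
time_s: 2.4
tool_pos: [0.5265, -0.1598, 0.3139]
tool_rot: [-180.0, 0.0, 49.6]
force: [-0.4, -0.7, -0.2]
grip_width: 0.0871
grasp_force: 0.0
```

Request:
jog_arm(motion=[[[0.35,-0.18,0,0,0,0,0],[0.7,-0.35,0,0,0,0,0],[1,-0.5,0,0,0,0,0]]])

```text
time_s: 2.7
tool_pos: [0.5531, -0.0513, 0.3139]
tool_rot: [-180.0, 0.0, 49.6]
force: [0.3, 0.3, 0.6]
grip_width: 0.0872
grasp_force: 0.0
```

Request:
jog_arm(motion=[[[0.35,-0.18,0,0,0,0,0],[0.7,-0.35,0,0,0,0,0],[1,-0.5,0,0,0,0,0]]])

```text
time_s: 3.0
tool_pos: [0.5799, 0.0571, 0.3139]
tool_rot: [-180.0, 0.0, 49.6]
force: [1.0, -0.1, 0.5]
grip_width: 0.0867
grasp_force: 0.0
```

```bash
python3 - <<'E'
from h import *
o=env.get_obs();print(o['time_s'],o['qpos'].round(1),o['tool_pos'],o['tool_rot'])
print(rel(o,END+.1*AX,Rgoal(-1)))
E
```

```text
3.0 [ 26.3  12.  -40.8  82.6   7.8  88.4 -54.4] [0.57986533 0.05710536 0.31389451] [-1.79969341e+02  5.90409301e-03  4.96278217e+01]
(array([ 0.983, -0.646,  0.257]), array([-0.1966, -0.122 , -0.6231]))
```

Request:
jog_arm(motion=[[[0.35,-0.2,0,0,0,0,0],[0.7,-0.43,0,0,0,0,0],[0.98,-0.65,0,0,0,0,0]]])

```text
time_s: 3.3
tool_pos: [0.5939, 0.1737, 0.3135]
tool_rot: [-179.9, 0.0, 49.6]
force: [-0.6, -0.0, 0.6]
grip_width: 0.0872
grasp_force: 0.0
```

Request:
jog_arm(motion=[[[0,0,0,-0.013,-0.008,-0.042,0],[0,0,0,-0.026,-0.016,-0.083,0],[0,0,0,-0.039,-0.024,-0.125,0],[0,0,0,-0.052,-0.032,-0.166,0],[0,0,0,-0.0655,-0.0407,-0.2077,0]]])

```text
time_s: 3.8
tool_pos: [0.594, 0.1718, 0.3136]
tool_rot: [171.3, 10.6, 86.7]
force: [-0.2, -0.3, -0.4]
grip_width: 0.0871
grasp_force: 0.0
```

Request:
jog_arm(motion=[[[0,0,0,-0.013,-0.008,-0.042,0],[0,0,0,-0.026,-0.016,-0.083,0],[0,0,0,-0.039,-0.024,-0.125,0],[0,0,0,-0.052,-0.032,-0.166,0],[0,0,0,-0.0655,-0.0407,-0.2077,0]]])

```text
time_s: 4.3
tool_pos: [0.5937, 0.172, 0.3136]
tool_rot: [170.7, 24.2, 124.1]
force: [0.1, -0.5, -0.2]
grip_width: 0.0871
grasp_force: 0.0
```

Request:
jog_arm(motion=[[[0,0,0,-0.013,-0.008,-0.042,0],[0,0,0,-0.026,-0.016,-0.083,0],[0,0,0,-0.039,-0.024,-0.125,0],[0,0,0,-0.052,-0.032,-0.166,0],[0,0,0,-0.0655,-0.0407,-0.2077,0]]])

```text
time_s: 4.8
tool_pos: [0.5936, 0.1719, 0.3138]
tool_rot: [-179.8, 35.1, 166.4]
force: [0.0, 0.7, 0.0]
grip_width: 0.0869
grasp_force: 0.0
```

```bash
python3 - <<'E'
from h import *
o=env.get_obs();print(o['time_s'],o['qpos'].round(1),o['tool_pos'],o['tool_rot'])
print(rel(o,END+.1*AX,Rgoal(-1)))
p,d=env.read_camera('wrist');np.savez('w0.npz',p=p,d=d);cv2.imwrite('pics/w0.png',p[:,:,::-1])
print(proj('wrist',[END,END-.036*AX,END+.0185*X5],o))
E
```

```text
4.8 [ 21.2  -9.2 -48.8 106.3  19.8  54.7  39.5] [0.59356446 0.17185109 0.31376009] [-179.79773258   35.06978951  166.37039715]
(array([0.144, 0.022, 0.211]), array([0.0001, 0.0004, 0.0017]))
[[324.81034817 180.30601202]
 [324.46567612 174.09596837]
 [324.64975011 198.42591675]]
```

View pics/w0.png

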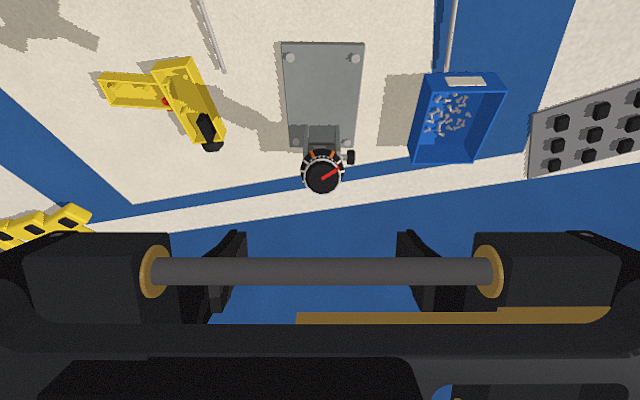

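The wrist view shows the sleeve end at about (323,177), with the red line pointing up-right to (340,168). That confirms mark 1. Next is the centre from the depth of the face.

```bash
cat > face.py <<'E'
from h import *
def face(f,o,tag=''):
    v,u=np.mgrid[0:230,220:430];uv=np.c_[u.ravel(),v.ravel()].astype(float)
    z=f['d'][0:230,220:430].ravel();P=pts('wrist',uv,z,o);w=P-END;h=w@AX
    m=(z>0)&(abs(h)<.008)&(np.linalg.norm(w,axis=1)<.035)
    c,r,_=[*cv2.fitEllipse(uv[m][cv2.convexHull(uv[m].astype(np.float32),returnPoints=False).ravel()].astype(np.float32))]
    C,d=ray('wrist',[c],o);tt=((END-C)@AX)/(d[0]@AX);e=C+d[0]*tt
    print(tag,m.sum(),'h',np.median(h[m]).round(4),'ellipse',c,r,'end',e.round(4))
    return e
E
python3 - <<'E'
from face import *
o=env.get_obs();f=np.load('w0.npz');face(f,o)
E
```

```text
1083 h 0.0005 ellipse (322.1218566894531, 176.11236572265625) (36.593379974365234, 37.220069885253906) end [0.6451 0.1562 0.2036]
```

Request:
jog_arm(motion=[[[0,0,0.1,0,0,-0.04,0],[0,0,0.2,0,0,-0.08,0],[0,0,0.2,0,0,-0.12,0],[0,0,0.2,0,0,-0.16,0],[0,0,0.2,0,0,-0.167,0]]])

```text
time_s: 5.35
tool_pos: [0.605, 0.1689, 0.2973]
tool_rot: [-160.7, 29.7, -158.9]
force: [-0.6, -0.4, -0.2]
grip_width: 0.0868
grasp_force: 0.0
```

```bash
python3 - <<'E'
from face import *
o=env.get_obs();p,d=env.read_camera('wrist');f=dict(p=p,d=d);np.savez('w1.npz',**f)
print(o['time_s'],o['qpos'].round(1),o['tool_rot']);e=face(f,o)
print(rel(o,e+.03*AX,Rgoal(-1)))
E
```

```text
5.35 [ 18.5  -6.5 -46.9 106.8  23.2  53.5  66.7] [-160.67189952   29.69643389 -158.87071716]
 1224 h 0.0006 ellipse (331.3093566894531, 182.77627563476562) (38.995243072509766, 39.491844177246094) end [0.6459 0.1571 0.204 ]
(array([0.169, 0.081, 0.708]), array([-0.0004, -0.0004,  0.1666]))
```

```bash
sed -i 's/^END=.*/END=np.array([.6478,.158,.2052])/' h.py; python3 - <<'E'
from h import *
o=env.get_obs();T=rot(o['tool_rot'])
for k in(.03,-.015): print(rel(o,END+k*AX,T))
print(rel(o,END,Rgoal(-1)))
E
```

```text
(array([0.146, 0.082, 0.709]), array([0., 0., 0.]))
(array([0.145, 0.082, 1.159]), array([0., 0., 0.]))
(array([0.145, 0.082, 1.009]), array([-0.0004, -0.0003,  0.1663]))
```

Request:
jog_arm(motion=[[[0.145,0.082,0.2,0,0,0,0],[0.145,0.082,0.45,0,0,0,0],[0.145,0.082,0.7,0,0,0,0],[0.145,0.082,0.7,0,0,0,0]]])

```text
time_s: 5.8
tool_pos: [0.6301, 0.1601, 0.227]
tool_rot: [-160.8, 29.5, -159.2]
force: [-0.2, -1.2, -0.1]
grip_width: 0.0869
grasp_force: 0.0
```

```bash
python3 - <<'E'
from face import *
o=env.get_obs();p,d=env.read_camera('wrist');np.savez('w2.npz',p=p,d=d);cv2.imwrite('pics/w2.png',p[:,:,::-1])
s,_=env.read_camera('side');cv2.imwrite('pics/s2.png',s[:,:,::-1])
print(o['time_s'],o['qpos'].round(1));T=rot(o['tool_rot']);print(rel(o,END-.015*AX,T))
face(dict(d=d),o)
print(proj('wrist',[END,END+.0185*X5,END-.0185*X5],o))
E
```

```text
5.8 [ 19.2   0.7 -48.9 110.1  33.   47.9  58.3]
(array([-0.031,  0.01 ,  0.43 ]), array([0., 0., 0.]))
 1172 h 0.0003 ellipse (324.41510009765625, 226.74978637695312) (50.425411224365234, 51.574005126953125) end [0.6453 0.1572 0.2036]
[[324.21824857 230.86886749]
 [311.3419746  251.95914642]
 [337.60331187 208.94073065]]
```

View pics/w2.png

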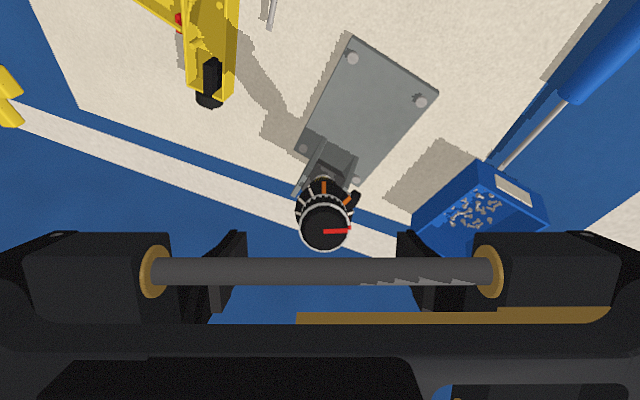

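The sleeve end sits at about (324,228), centred between the fingers. My row limit of 230 cut the face off, so I'll re-measure from the saved frame.

```bash
sed -i 's/0:230/0:256/g' face.py; python3 - <<'E'
from face import *
o=env.get_obs();e=face(np.load('w2.npz'),o)
T=rot(o['tool_rot']);print(rel(o,e-.015*AX,T),rel(o,END-.015*AX,T))
E
```

```text
2059 h 0.0037 ellipse (324.163818359375, 225.97406005859375) (50.959266662597656, 51.737667083740234) end [0.648  0.1591 0.2052]
(array([-0.005,  0.01 ,  0.46 ]), array([0., 0., 0.])) (array([ 0.  , -0.  ,  0.46]), array([0., 0., 0.]))
```

```bash
python3 - <<'E'
from face import *
o=env.get_obs();p,d=env.read_camera('wrist');o2=env.get_obs();print(o['tool_pos'],o2['tool_pos'])
e=face(dict(d=d),o);T=rot(o['tool_rot']);print(rel(o,e-.015*AX,T),rel(o,END-.015*AX,T))
E
```

```text
[0.63059871 0.16236602 0.23064577] [0.63087909 0.16290999 0.23180668]
 1998 h 0.0007 ellipse (322.9625244140625, 221.02780151367188) (49.164268493652344, 51.48445129394531) end [0.6452 0.1571 0.2036]
(array([0.032, 0.001, 0.46 ]), array([0., 0., 0.])) (array([ 0.  , -0.  ,  0.46]), array([0., 0., 0.]))
```

Checking the centring from the opposite yaw cancels the camera mount error and also rehearses the turn.

Request:
jog_arm(motion=[[[0.016,0,0,0,0,0.045,0],[0.016,0,0,0,0,0.09,0],[0.016,0,0,0,0,0.135,0],[0.016,0,0,0,0,0.18,0],[0.016,0,0,0,0,0.225,0]]])

```text
time_s: 6.45
tool_pos: [0.6297, 0.1627, 0.2323]
tool_rot: [172.4, 34.5, 152.8]
force: [0.2, -0.7, -0.7]
grip_width: 0.0869
grasp_force: 0.0
```

Request:
jog_arm(motion=[[[0,0,0,0,0,0.045,0],[0,0,0,0,0,0.09,0],[0,0,0,0,0,0.135,0],[0,0,0,0,0,0.18,0],[0,0,0,0,0,0.225,0]]])

```text
time_s: 6.95
tool_pos: [0.6297, 0.1626, 0.2324]
tool_rot: [151.2, 21.1, 109.2]
force: [-0.0, 0.8, 0.2]
grip_width: 0.0872
grasp_force: 0.0
```

Request:
jog_arm(motion=[[[0,0,0,0,0,0.045,0],[0,0,0,0,0,0.09,0],[0,0,0,0,0,0.135,0],[0,0,0,0,0,0.18,0],[0,0,0,0,0,0.225,0]]])

```text
time_s: 7.45
tool_pos: [0.6297, 0.1627, 0.2324]
tool_rot: [144.8, -1.1, 74.5]
force: [0.3, 0.4, 0.1]
grip_width: 0.0868
grasp_force: 0.0
```

Request:
jog_arm(motion=[[[0,0,0,0,0,0.045,0],[0,0,0,0,0,0.09,0],[0,0,0,0,0,0.135,0],[0,0,0,0,0,0.18,0],[0,0,0,0,0,0.225,0]]])

```text
time_s: 7.95
tool_pos: [0.6298, 0.1627, 0.2324]
tool_rot: [152.5, -22.9, 39.3]
force: [-0.7, 0.7, -0.5]
grip_width: 0.0867
grasp_force: 0.0
```

Request:
jog_arm(motion=[[[0,0,0,0,0,0.045,0],[0,0,0,0,0,0.09,0],[0,0,0,0,0,0.1,0],[0,0,0,0,0,0.1,0]]])

```text
time_s: 8.35
tool_pos: [0.6298, 0.1626, 0.2322]
tool_rot: [160.6, -29.9, 21.2]
force: [0.1, -0.1, 0.4]
grip_width: 0.0872
grasp_force: 0.0
```

```bash
python3 - <<'E'
from face import *
o=env.get_obs();p,d=env.read_camera('wrist');print(o['time_s'],o['qpos'].round(1),o['tool_pos'],o['tool_rot'],'axis dev',np.degrees(np.arccos(-rot(o['tool_rot'])[:,2]@AX)))
e=face(dict(d=d),o);T=rot(o['tool_rot']);print(rel(o,e-.015*AX,T),rel(o,END-.015*AX,T))
E
```

```text
8.35 [ 1.850e+01  1.000e-01 -4.830e+01  1.101e+02  3.270e+01  4.780e+01
 -1.214e+02] [0.62978052 0.16258743 0.2322173 ] [160.5929167  -29.93333688  21.21688211] axis dev 0.17791254905859052
 1967 h 0.0009 ellipse (319.9015197753906, 221.1406707763672) (48.79127883911133, 51.190372467041016) end [0.6493 0.1583 0.2062]
(array([0.014, 0.002, 0.478]), array([0., 0., 0.])) (array([-0.004, -0.001,  0.478]), array([0., 0., 0.]))
```

The average of the two views agrees with my estimate, so centring is good to under 1 mm. Turning back, then descending.

Request:
jog_arm(motion=[[[-0.008,0,0,0,0,-0.045,0],[-0.008,0,0,0,0,-0.09,0],[-0.008,0,0,0,0,-0.135,0],[-0.008,0,0,0,0,-0.18,0],[-0.008,0,0,0,0,-0.225,0]]])

```text
time_s: 8.9
tool_pos: [0.629, 0.1619, 0.2307]
tool_rot: [146.4, -10.8, 60.2]
force: [-0.5, 0.6, -0.2]
grip_width: 0.0868
grasp_force: 0.0
```

Request:
jog_arm(motion=[[[0,0,0,0,0,-0.045,0],[0,0,0,0,0,-0.09,0],[0,0,0,0,0,-0.135,0],[0,0,0,0,0,-0.18,0],[0,0,0,0,0,-0.225,0]]])

```text
time_s: 9.4
tool_pos: [0.629, 0.1619, 0.2307]
tool_rot: [146.8, 12.1, 93.8]
force: [0.2, 1.1, -0.7]
grip_width: 0.0869
grasp_force: 0.0
```

Request:
jog_arm(motion=[[[0,0,0,0,0,-0.045,0],[0,0,0,0,0,-0.09,0],[0,0,0,0,0,-0.135,0],[0,0,0,0,0,-0.18,0],[0,0,0,0,0,-0.225,0]]])

```text
time_s: 9.9
tool_pos: [0.629, 0.1619, 0.2307]
tool_rot: [161.7, 30.5, 132.9]
force: [-0.1, -0.6, -0.2]
grip_width: 0.0874
grasp_force: 0.0
```

Request:
jog_arm(motion=[[[0,0,0,0,0,-0.045,0],[0,0,0,0,0,-0.09,0],[0,0,0,0,0,-0.135,0],[0,0,0,0,0,-0.18,0],[0,0,0,0,0,-0.225,0]]])

```text
time_s: 10.4
tool_pos: [0.629, 0.1619, 0.2307]
tool_rot: [-171.4, 34.1, -179.0]
force: [0.7, 0.3, 0.2]
grip_width: 0.0867
grasp_force: 0.0
```

Request:
jog_arm(motion=[[[0,0,0,0,0,-0.045,0],[0,0,0,0,0,-0.09,0],[0,0,0.15,0,0,-0.1,0],[0,0,0.3,0,0,-0.1,0],[0,0,0.3,0,0,-0.1,0]]])

```text
time_s: 10.9
tool_pos: [0.6453, 0.1564, 0.2039]
tool_rot: [-160.7, 29.6, -158.9]
force: [0.0, 0.6, 0.2]
grip_width: 0.087
grasp_force: 0.0
```

```bash
python3 - <<'E'
from h import *
o=env.get_obs();T=rot(o['tool_rot']);print(o['time_s'],o['qpos'].round(1),rel(o,[.6473,.1577,.2049]-.015*AX,T))
E
```

```text
10.9 [ 18.5   4.2 -48.4 110.5  37.9  46.2  55. ] (array([-0.026,  0.006,  0.151]), array([0., 0., 0.]))
```

Request:
jog_arm(motion=[[[0,0,0.08,0,0,0,0],[0,0,0.15,0,0,0,0],[0,0,0.15,0,0,0,0],[0,0,0.15,0,0,0,0]]])

```text
time_s: 11.3
tool_pos: [0.6539, 0.1553, 0.1929]
tool_rot: [-160.6, 29.8, -158.8]
force: [-0.1, 0.0, 0.0]
grip_width: 0.0871
grasp_force: 0.0
```

```bash
python3 - <<'E'
from h import *
o=env.get_obs();T=rot(o['tool_rot']);print(o['time_s'],o['tool_pos'],o['force'],rel(o,[.6473,.1577,.2049]-.015*AX,T))
E
```

```text
11.3 [0.65391807 0.1553073  0.19293838] [-0.05680118  0.03293439  0.00018672] (array([-0.013,  0.001,  0.012]), array([0., 0., 0.]))
```

Request:
jog_arm(motion=[[[0,0,0,0,0,0,1],[0,0,0,0,0,0,1],[0,0,0,0,0,0,1],[0,0,0,0,0,0,1],[0,0,0,0,0,0,1]]], grip_force=10)

```text
time_s: 11.8
tool_pos: [0.654, 0.1552, 0.193]
tool_rot: [-160.6, 29.8, -158.8]
force: [-0.5, 0.1, -0.1]
grip_width: 0.0549
grasp_force: 0.0
```

Request:
jog_arm(motion=[[[0,0,0,0,0,0,1],[0,0,0,0,0,0,1],[0,0,0,0,0,0,1]]])

```text
time_s: 12.1
tool_pos: [0.6537, 0.1562, 0.1927]
tool_rot: [-160.7, 29.8, -158.8]
force: [-1.2, 2.8, -1.5]
grip_width: 0.0358
grasp_force: 10.0
```

Gripped and centred, with a side force of only about 3 N. Now a firm grip and the pull.

Request:
jog_arm(motion=[[[0,0,0,0,0,0,1],[0,0,0,0,0,0,1],[0,0,-0.03,0,0,0,1],[0,0,-0.06,0,0,0,1],[0,0,-0.065,0,0,0,1]]], grip_force=60)

```text
time_s: 12.6
tool_pos: [0.6506, 0.1568, 0.197]
tool_rot: [-160.8, 29.8, -158.8]
force: [10.8, 4.6, -12.3]
grip_width: 0.035
grasp_force: 60.0
```

```bash
cat > st.py <<'E'
from h import *
o=env.get_obs();T=rot(o['tool_rot']);print(o['time_s'],'tool-frame force',(T.T@o['force']).round(1),'tq',(T.T@o['wrist_torque']).round(2),'h TCP over end0',((o['tool_pos']-END)@AX*1000).round(2),'lat',((o['tool_pos']-END)@T[:,:2]*1000).round(2),o['grip_width'],o['grasp_force'],'j7',o['qpos'][6])
E
python3 st.py; python3 -c "
from h import *
p,d=env.read_camera('wrist');s,_=env.read_camera('side')
im=np.zeros((500,800,3),np.uint8);im[:400,:640]=p;im=np.vstack([p[100:300,120:520],cv2.resize(s[180:260,220:380],(400,200),interpolation=2)]);cv2.imwrite('pics/p1.png',im[:,:,::-1])"; python3 st.py
```

```text
12.6 tool-frame force [-4.1  5.8 15.4] tq [-1.56 -0.56  0.08] h TCP over end0 -8.48 lat [2.19 0.68] 0.03501876223607042 59.98243689537048 j7 53.973521780950854
12.7 tool-frame force [-4.4  5.7 14.1] tq [-1.56 -0.57  0.07] h TCP over end0 -8.6 lat [2.16 0.62] 0.03519554664209151 59.983593821525574 j7 53.966828627892404
```

Drawn out about 5.5 mm with a 15 N axial force, which matches the spring. Pulling slightly more and starting the turn.

Request:
jog_arm(motion=[[[0,0,-0.005,0,0,0,1],[0,0,-0.006,0,0,0.04,1],[0,0,-0.006,0,0,0.08,1],[0,0,-0.006,0,0,0.12,1],[0,0,-0.006,0,0,0.16,1]]])

```text
time_s: 13.2
tool_pos: [0.6504, 0.1578, 0.1972]
tool_rot: [-179.5, 34.9, 167.1]
force: [12.0, 5.8, -12.8]
grip_width: 0.0346
grasp_force: 60.0
```

```bash
python3 st.py; python3 -c "
from h import *
p,d=env.read_camera('wrist');s,_=env.read_camera('side')
im=np.vstack([p[100:300,120:520],cv2.resize(s[180:260,220:380],(400,200),interpolation=2)]);cv2.imwrite('pics/p2.png',im[:,:,::-1])"
```

```text
13.2 tool-frame force [-1.2  8.4 16.4] tq [-1.99  0.25  0.07] h TCP over end0 -8.09 lat [2.46 0.42] 0.03455207108511226 59.974350929260254 j7 25.13198797533333
```

View pics/p2.png

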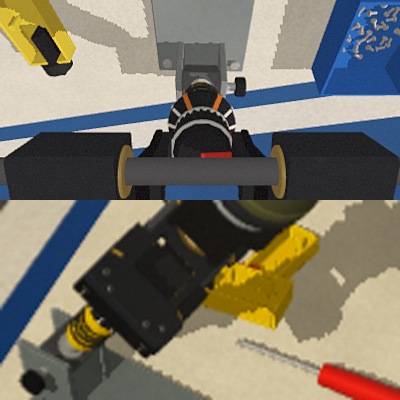

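The red line, at crop position (215,155), still lies horizontal relative to the gripper, so the sleeve turns with it. Continuing.

Request:
jog_arm(motion=[[[0,0,0,0,0,0.045,1],[0,0,0,0,0,0.09,1],[0,0,0,0,0,0.135,1],[0,0,0,0,0,0.18,1],[0,0,0,0,0,0.225,1]]])

```text
time_s: 13.8
tool_pos: [0.6509, 0.1589, 0.1977]
tool_rot: [155.7, 26.1, 120.8]
force: [13.3, 7.5, -11.4]
grip_width: 0.0348
grasp_force: 60.0
```

```bash
python3 st.py
```

```text
13.8 tool-frame force [ 4.7  9.7 15.8] tq [-1.73  1.53  0.07] h TCP over end0 -7.73 lat [ 2.55 -0.08] 0.03480946577211344 59.97159719467163 j7 -15.174949645477943
```

Request:
jog_arm(motion=[[[0,0,0,0,0,0.045,1],[0,0,0,0,0,0.09,1],[0,0,0,0,0,0.135,1],[0,0,0,0,0,0.18,1],[0,0,0,0,0,0.225,1]]])

```text
time_s: 14.3
tool_pos: [0.6517, 0.1594, 0.1986]
tool_rot: [145.2, 5.4, 84.4]
force: [14.9, 6.4, -11.2]
grip_width: 0.0349
grasp_force: 60.0
```

```bash
python3 st.py
```

```text
14.3 tool-frame force [ 8.8  5.8 16.7] tq [-0.73  2.34  0.02] h TCP over end0 -7.38 lat [ 2.35 -0.58] 0.03485966152541499 59.971298575401306 j7 -55.46896636370948
```

Request:
jog_arm(motion=[[[0,0,0,0,0,0.045,1],[0,0,0,0,0,0.09,1],[0,0,0,0,0,0.135,1],[0,0,0,0,0,0.18,1],[0,0,0,0,0,0.225,1]]])

```text
time_s: 14.8
tool_pos: [0.6525, 0.1589, 0.1994]
tool_rot: [148.9, -17.3, 50.4]
force: [15.7, 6.4, -10.9]
grip_width: 0.0348
grasp_force: 60.0
```

```bash
python3 st.py; python3 -c "
from h import *
p,d=env.read_camera('wrist');cv2.imwrite('pics/p3.png',cv2.resize(p[180:280,240:400],None,fx=4,fy=4)[:,:,::-1])"
```

```text
14.8 tool-frame force [11.  -0.8 16.8] tq [0.55 2.28 0.02] h TCP over end0 -7.23 lat [ 1.8  -0.81] 0.034799580647596404 59.97107148170471 j7 -95.79301579744573
```

View pics/p3.png

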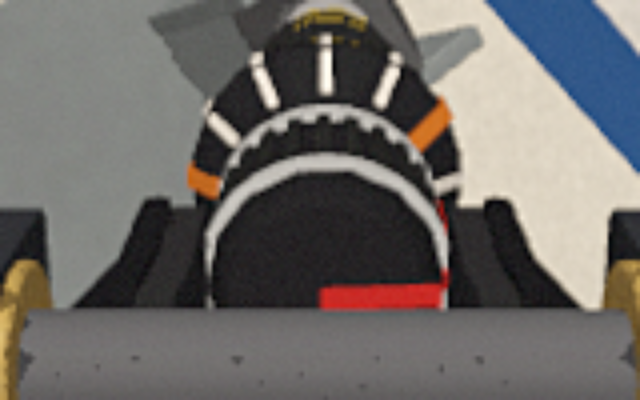

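The red line now stands at mark 6, the white mark just past the right-hand orange 5. One more mark, then lower it home.

Request:
jog_arm(motion=[[[0,0,0,0,0,0.045,1],[0,0,0,0,0,0.09,1],[0,0,0,0,0,0.13,1],[0,0,0,0,0,0.166,1],[0,0,0,0,0,0.166,1]]])

```text
time_s: 15.35
tool_pos: [0.6529, 0.1581, 0.1998]
tool_rot: [161.0, -30.2, 21.0]
force: [16.9, 4.0, -10.0]
grip_width: 0.0347
grasp_force: 60.0
```

```bash
python3 st.py
```

```text
15.35 tool-frame force [ 9.9 -3.5 17.1] tq [1.46 1.8  0.  ] h TCP over end0 -7.2 lat [ 1.4  -0.71] 0.03469279840802403 59.98271405696869 j7 -125.36989215429722
```

Request:
jog_arm(motion=[[[0,0,0.02,0,0,0,1],[0,0,0.04,0,0,0,1],[0,0,0.055,0,0,0,1],[0,0,0.06,0,0,0,1]]])

```text
time_s: 15.75
tool_pos: [0.656, 0.1574, 0.1952]
tool_rot: [160.9, -30.2, 21.1]
force: [12.4, 4.9, -6.2]
grip_width: 0.0348
grasp_force: 60.0
```

```bash
python3 st.py
```

```text
15.75 tool-frame force [ 8.4 -4.  11.4] tq [1.33 1.44 0.02] h TCP over end0 -12.88 lat [ 1.43 -0.76] 0.03484142364436319 59.986175894737244 j7 -125.82504147919948
```

Near home, with an 11 N axial force. Easing the grip, opening, and backing off along the axis.

Request:
jog_arm(motion=[[[0,0,0.005,0,0,0,1],[0,0,0.005,0,0,0,1]]], grip_force=5)

```text
time_s: 15.95
tool_pos: [0.6554, 0.1571, 0.1949]
tool_rot: [160.8, -30.1, 21.1]
force: [5.7, 3.2, -1.5]
grip_width: 0.0364
grasp_force: 5.0
```

Request:
jog_arm(motion=[[[0,0,0,0,0,0,0],[0,0,0,0,0,0,0],[0,0,0,0,0,0,0],[0,0,0,0,0,0,0],[0,0,0,0,0,0,0]]])

```text
time_s: 16.45
tool_pos: [0.6536, 0.1548, 0.1933]
tool_rot: [160.7, -29.8, 21.0]
force: [0.3, -0.4, 0.3]
grip_width: 0.0689
grasp_force: 0.0
```

Request:
jog_arm(motion=[[[0,0,0,0,0,0,0],[0,0,0,0,0,0,0],[0,0,-0.2,0,0,0,0],[0,0,-0.4,0,0,0,0],[0,0,-0.6,0,0,0,0]]])

```text
time_s: 16.95
tool_pos: [0.6197, 0.1638, 0.2429]
tool_rot: [160.7, -29.8, 21.0]
force: [0.1, 0.5, 0.6]
grip_width: 0.0867
grasp_force: 0.0
```

Request:
jog_arm(motion=[[[0,0,-0.3,0,0,0,0],[0,0,-0.5,0,0,0,0],[0,0,-0.5,0,0,0,0],[0,0,-0.5,0,0,0,0]]])

```text
time_s: 17.35
tool_pos: [0.5925, 0.1704, 0.2834]
tool_rot: [160.7, -29.8, 21.0]
force: [0.9, -0.8, 0.2]
grip_width: 0.0871
grasp_force: 0.0
```

```bash
python3 - <<'E'
from face import *
env.read_camera('wrist');o=env.get_obs();p,d=env.read_camera('wrist');face(dict(d=d),o)
print(o['time_s'],o['grip_width'],o['force'])
q=proj('wrist',[END],o)[0].astype(int);v,u=np.mgrid[q[1]-40:q[1]+40,q[0]-40:q[0]+40]
col=p[v,u].astype(int);m=(col[...,0]>110)&(col[...,1]<60)&(col[...,2]<60)
P=pts('wrist',np.c_[u[m],v[m]].astype(float),d[v,u][m],o);w=P-END;y=np.cross(AX,X5)
f=abs(w@AX)<.004;X=np.c_[w@X5,w@y][f];vx,vy,_,_=cv2.fitLine(X.astype(np.float32),2,0,.01,.01).ravel()
print(f.sum(),'mean ang',np.degrees(np.arctan2(-X.mean(0)[1],X.mean(0)[0])),'line ang',np.degrees(np.arctan2(-vy,vx)))
cv2.imwrite('pics/f.png',cv2.resize(p[q[1]-60:q[1]+60,q[0]-75:q[0]+75],None,fx=4,fy=4,interpolation=2)[:,:,::-1])
E
```

```text
1235 h 0.0007 ellipse (319.8003845214844, 196.0614471435547) (39.08856201171875, 39.90948486328125) end [0.649  0.1579 0.206 ]
17.4 0.08686748783649668 [ 0.53386097 -0.76095305 -0.41437579]
82 mean ang 62.777039792243826 line ang 58.781593
```

View pics/f.png

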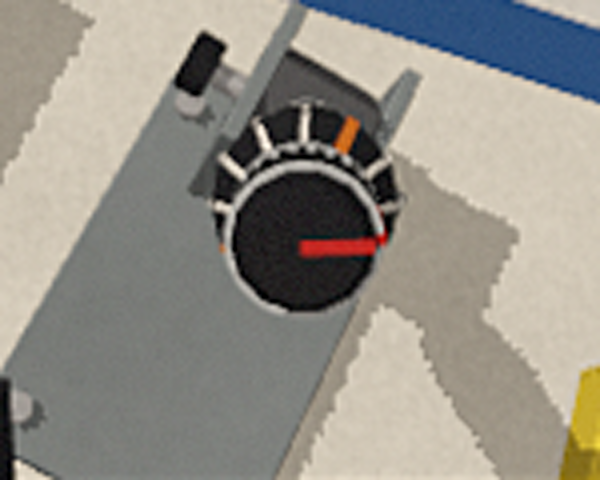

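The red line, at crop position (385,240), is about +59° from the orange mark 5, which is mark 7. The end face is back at its original height, and the gripper is clear.

```bash
python3 -c "
from cell import env
print(env.sign_off())"
```

```text
the job is handed in; nothing more can be done
None
```

The torque screwdriver is set to 7 and locked fully home by my camera measurements. The gripper is clear, the arm never went near the bystanders, and the job was handed in at about 17.5 s; no verdict was shown.

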